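Set the rod height on the timing stand with the push-to-engage knob

TASK

Swing the loupe right off the rod-height knob, a full quarter turn to whichever side is free of the metronome. Then raise the rod carriage with the knob, which only drives while it is pressed down, until the yellow pointer is level with the red flag, and after that push the red-ball locking lever fully over, away from the robot. Do not touch the carriage or shift the flag, do not disturb the metronome, the gears or the slide weight, and leave everything released.

Things in the scene. Friction and masses are not known exactly. Their poses are not given: they have to be found in the camera images.
- knob_face (a point): Large knurled aluminium knob, 120 mm diameter, upright axis. This point: on its axis, level with its flat top face, 115 mm up. Three radial ribs (one orange, two black) stand 15 mm above the face, 10 mm thick, from radius 13 to 56 mm, 120 degrees apart; own x axis along the orange rib, z up. Shut fingertips can stand on the face at 36 mm radius, press, and push a rib round: no grasp needed.
- knob_press (a joint): How far the knob is pressed, m: 0 up (it springs back), 0.008 at the stop. About 3 N starts it; a friction clutch begins to grip at 0.004 (6 N); at 0.006 to 0.008 (10 to 18 N) it drives the carriage. Less pressed, the knob spins freely and drives nothing; turned with jerks, the clutch slips.
- carriage (a joint): Height of the rod carriage, m: a 50 x 50 x 40 mm block on the column with a yellow pointer blade on its far side and a thin upright rod. Level with the red flag when equal to flag. The pressed knob raises it 0.030 per full turn clockwise seen from above, anticlockwise lowers it. It stays where left and always starts lower than the flag.
- flag (a joint): Height of the red index flag on the hanging scale bar, m, on the same scale as carriage. It must not be shifted.
- pointer (a point): End of the yellow pointer blade (8 mm thick, 34 mm wide), far corner beside the flag, at mid thickness.
- flag_edge (a point): Edge of the red flag blade (8 mm thick, 34 mm wide) beside the pointer, at mid thickness; 4 mm from the pointer sideways when level.
- loupe_pivot (a point): Axis of the column (24 mm diameter, 350 mm tall, upright), 170 mm beyond the knob's axis, at the height of the loupe arm (160 mm). Its x axis is the stand's: from the knob to the column. z is up.
- lens (a point): Centre of the glass loupe: a round black frame 100 mm in diameter, from 151 to 169 mm above the granite, on an arm 170 mm long that swings level round the column. It starts over the knob. Push it on its rim; it stays where it is left.
- loupe (a joint): Angle of the loupe arm, rad: 0 with the lens exactly over the knob; it grows as the lens swings anticlockwise seen from above (towards the robot's right, -y) and becomes negative the other way (+y); stops at -1.75 and 1.75. A quarter turn is 1.57.
- lock_ball (a point): Red ball, 24 mm diameter, on the end of the locking lever: a 10 mm steel rod 80 mm long, whose level pivot is 115 mm from the knob's axis towards the robot's right (stand's -y side), 45 mm above the granite. Unlocked, it leans 0.5 rad towards the robot (stand's -x), ball centre 115 mm above the granite.
- lock (a joint): Locking lever, rad: 0 unlocked (leaning to the robot), 1.0 fully over, away from the robot (stand's +x), where its cam brakes the spindle. Takes about 2 N at the ball, more lower down, and stays where it is left.
- metronome_mid (a point): Middle of the loose black composite metronome housing, a four-sided pyramid 190 mm tall, about 105 mm square at the foot and 50 mm at the top. It stands on one side of the stand, in the loupe's way.
- gear_mid (a point): Middle of the loose brass gear cluster (three stacked gears, 100 mm across, 70 mm tall), on the other side of the stand; low enough for the loupe to pass over.
- weight_mid (a point): Middle of the loose tungsten slide weight (62 x 48 x 70 mm), on the stand's left (+y), towards the robot.

How it is judged:
On the way, in this order (a step that is already met when the one before it is completed fails the run):
1. the loupe is swung at least 1.3 rad off the knob, either way ((value of joint loupe above 1.3 rad or value of joint loupe below -1.3 rad)), for 0.2 s.
2. the pointer is level with the flag within 4 mm, the lever still unlocked (z of pointer in the frame of flag_edge between -0.004 and 0.004 m and value of joint lock below 0.5 rad), for 0.2 s.
3. the locking lever is over (value of joint lock above 0.85 rad), for 0.2 s.
At the end, for the whole second after the job is handed in: The loupe is at least 1.3 rad to one side, the pointer is level with the flag within 4 mm, the lever is locked (0.85 rad or more) and the knob is back up (pressed less than 2 mm) ((value of joint loupe above 1.3 rad or value of joint loupe below -1.3 rad) and z of pointer in the frame of flag_edge between -0.004 and 0.004 m and value of joint lock above 0.85 rad and value of joint knob_press below 0.002 m); the robot touches nothing.
It fails at once if the robot pushes the rod carriage itself (contact force between any of the fingers, the arm and carriage above 1 N).
It fails at once if the flag is shifted more than 3 mm (distance of flag_edge from where it was at the start of the episode above 0.003 m).
It fails at once if the metronome is moved more than 20 mm or tipped (distance of metronome_mid from where it was at the start of the episode above 0.02 m or angle between metronome_mid's own z axis and vertical above 0.3 rad).
It fails at once if the gear cluster is moved more than 20 mm (distance of gear_mid from where it was at the start of the episode above 0.02 m).
It fails at once if the slide weight is moved more than 20 mm (distance of weight_mid from where it was at the start of the episode above 0.02 m).
It also fails if it takes over 64 s, if anything falls off the work surface, if the arm or the gripper's body presses on something with over 40 N, if the wrist force passes 120 N, or if a joint passes its speed limit or range.

ROBOT

A 7-joint arm with a two-finger parallel gripper is mounted at the origin on the work surface. World frame = base frame: x ahead of the robot, y to its left, z up, the work surface at z = 0. Lengths are in m, angles in rad, forces in N, time in s.
With the tool pointing down it reaches from about 0.425 to 0.95 m from the base axis. Payload 4.7 kg.
Tool frame: the origin (TCP) lies at the centre of the arm's flange, where the gripper is bolted on; the fingertips stand 173 mm ahead of it and the grasp point (between the pads) lies 155 mm ahead of it (r.tips_ahead is the z of the fingertips in the tool frame, in m); z points along the fingers, y is the line along which they close (so a half turn about z gives the same grasp; the last joint's range is limited). The gripper opens to 85 mm and grips with 20 to 120 N. Pads are 22 mm wide; open, the fingers measure 114 mm over their backs; the gripper's body (76 mm by 85 mm) begins 54 mm behind the grasp point. The pads swing forward as they close: fully open they stand 13 mm farther back than shut.
Start: joints at [-0.029, 0.469, -0.049, 1.532, 0.024, 1.141, -0.082], TCP at [0.675, 0, 0.405] pointing down, gripper open.
Joint ranges: [-2.59, 2.59], [-0.33, 1.99], [-1.39, 1.29], [0.1, 2.45], [-1.04, 4.18], [0.21, 1.99], [-2.66, 2.66]. Speed limits (rad/s): [2.57, 2.57, 3.14, 3.14, 3.14, 3.14, 3.14].

INTERFACE

Orientations are given as [roll, pitch, yaw] about the fixed x, y, z axes, in that order (R = Rz(yaw) Ry(pitch) Rx(roll)).
In Python, from cell import monitor, optics, hand_in, r gives the robot as it stands. The module is installed in compiled form; this text tells all that it offers.
- The arm moves only by the tool servo_tool, never from a script. Its arguments are lists of equal length, an entry for each row: "slide": the shift along the tool's x, y, z in mm, a list of three; "turn": the turn about the tool's z in degrees. In form: {"slide": [[tx, ty, tz], ...], "turn": [turn, ...]}. A call has 1 to 5 rows; each row shifts and turns the commanded pose from where the row before left it, along the tool's axes as they then stand; what a row does not reach is not made up. A row lasts 1/8 s, in which the tool goes at most 62.5 mm and 10.7 degrees, less where a joint would pass 70% of its speed; a pose out of reach is approached as far as the arm can. A call with a gripper value outside its range is refused whole. "grip" is the opening, from 0 (shut) to 1 (fully open), set as the call begins (left out, the last holds). The fingers move at their own pace and stop on an object; "force" is the grip in N (left out, the last holds). Time passes only in rows, so rows that do not move let the fingers close. It gives the time, the measured TCP pose, the force, the opening and the grip force at its end, in the units of the state.
- monitor.read_state(): the state, without advancing time (a new reading comes with each control period).
- optics.get_image(name): name is "scene" or "side" or "wrist"; returns a dict with "color" (384x512x3 uint8, blue, green, red), "range_z" (384x512 float32, m along the optical axis (not along the pixel's ray), 0 where there is no reading), "fx", "fy", "cx", "cy" (pixels), "R" (3x3) and "t" (3): a world point X has camera coordinates R X + t. Camera axes: x right, y down, z forward; pixel columns grow to the right and rows downward; lengths in m; the calibration is good to about 2 mm. The wrist camera is an equidistant fisheye: a pixel r from the principal point sees the ray r / f radians off the axis. A picture is of the moment at which its call begins.
- hand_in(): hands the job in; it is judged then, once.
Trained networks look in a picture, given as the dict that the camera call returned (one of the last four; its "shot" number tells which), for a name from the list of things; names that differ only in an ending like _2 or _b are one class to them, and where a whole thing is asked for, a point or a joint stands for the part that bears it (a point fixed in the world has none). Each returns a list of dicts, best first, with "score" (0 to 1); they miss things now and then, are a little off and sometimes report something else, mostly with a low value. They report only what shows in the picture. A call takes as long as a camera call.
- optics.spot_in(picture, thing): "point" ([x, y, z] in m, in the coordinates of the camera as it stood for that picture, good to about 4 mm: the middle of the surface that is visible of it).
The state is a dict: "clock": time; "q": joint angles; "dq": joint speeds; "joint_efforts": joint torques, N m; "position": TCP position; "tcp_rot": TCP orientation; "force": force on the tool from outside, world axes, zero at the start; "torque": the same for the moment, N m; "grip_width": finger opening in m; "finger_force": force on a finger pad.
Only numpy, scipy, OpenCV 4.12 (cv2) and the standard library are available. Lean on these libraries where they do the work, as an engineer would, in place of code of your own. Each camera call takes 0.05 s, during which the arm holds its last target. There are 200 camera calls.

## Working session

There is one attempt and no reset: what is moved stays moved. The work goes in short steps, Python scripts to look and compute and a tool call to move; the robot and the scene stay as the last step left them, time stands still between calls to the robot, and variables do not carry over. Pictures are saved under pics/ and viewed, at most 10 in all, crops included, and the job is handed in when it is done.

Besides the shell and the picture viewer there is one more tool, called after ">>>" as name(argument=value, ...), one argument or row to a line, values as JSON. servo_tool: Moves the arm, as the interface text tells. Its arguments: {"type":"object","properties":{"slide":{"type":"array","items":{"type":"array","items":{"type":"number"}}},"turn":{"type":"array","items":{"type":"number"}},"grip":{"type":"number"},"force":{"type":"number"}},"required":["slide","turn"]}

```bash
mkdir -p pics
cat > h.py <<'E'
import numpy as np, cv2
from cell import monitor, optics, hand_in, r
def w(p,c): return np.array(c["R"]).T@(np.array(p)-np.array(c["t"]))
def find(c,names,n=2):
    for k in names:
        for d in optics.spot_in(c,k)[:n]: print(k,round(d["score"],2),w(d["point"],c).round(4))
def px(c,X):
    p=np.array(c["R"])@np.array(X)+c["t"]; return p[0]/p[2]*c["fx"]+c["cx"],p[1]/p[2]*c["fy"]+c["cy"]
def st():
    s=monitor.read_state(); print({k:np.round(s[k],3).tolist() for k in ("clock","q","position","tcp_rot","force","grip_width")})
E
python3 - <<'E'
from h import *
st()
N=["knob_face","pointer","flag_edge","loupe_pivot","lens","lock_ball","metronome_mid","gear_mid","weight_mid","carriage"]
for v in ("scene","side"):
    c=optics.get_image(v); cv2.imwrite(f"pics/{v}0.png",c["color"]); print(v, (-np.array(c["R"]).T@c["t"]).round(2)); find(c,N)
E
```

```text
{'clock': 0.0, 'q': [-0.029, 0.469, -0.049, 1.534, 0.024, 1.141, -0.082], 'position': [0.675, 0.0, 0.404], 'tcp_rot': [-3.14, 0.0, 1.571], 'force': [0.321, -0.325, -0.368], 'grip_width': 0.086}
scene [ 1.08 -0.07  0.87]
knob_face 0.86 [ 0.5441 -0.0917  0.1146]
pointer 0.63 [ 0.7181 -0.0721  0.2167]
flag_edge 0.74 [ 0.7656 -0.0208  0.243 ]
loupe_pivot 0.86 [ 0.712  -0.0898  0.0152]
lens 0.49 [ 0.5332 -0.0373  0.1644]
lock_ball 0.46 [ 0.5185 -0.1697  0.0886]
metronome_mid 0.84 [0.6807 0.148  0.1083]
gear_mid 0.85 [ 0.6664 -0.2791  0.0303]
weight_mid 0.79 [0.51   0.1442 0.0445]
carriage 0.68 [ 0.7158 -0.0786  0.217 ]
side [ 1.07 -0.46  0.61]
knob_face 0.62 [ 0.5652 -0.0745  0.1128]
pointer 0.91 [ 0.7149 -0.0805  0.2135]
flag_edge 0.63 [ 0.7661 -0.0329  0.2442]
flag_edge 0.59 [0.4974 0.1347 0.0547]
loupe_pivot 0.83 [ 0.6832 -0.0877  0.0442]
lens 0.55 [ 0.5617 -0.0319  0.1643]
lens 0.49 [ 0.675  -0.2979  0.0277]
lock_ball 0.71 [ 0.5256 -0.1732  0.0809]
metronome_mid 0.72 [0.6886 0.1393 0.0905]
gear_mid 0.77 [ 0.678  -0.2986  0.024 ]
carriage 0.96 [ 0.7168 -0.0801  0.2152]
```

View pics/scene0.png

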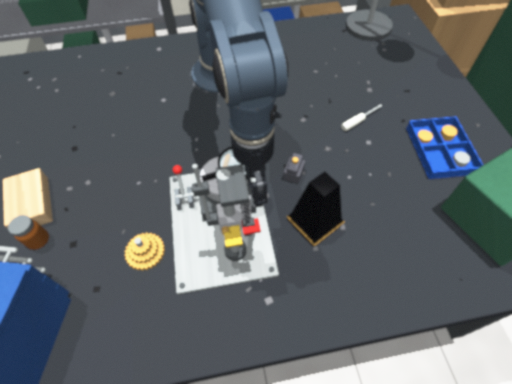

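View pics/side0.png

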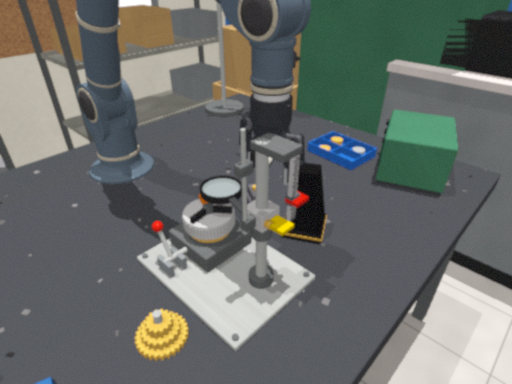

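The metronome (scene 318,208) stands on the +y side, so the loupe must swing to -y. The gears are low at (144,250), and the red ball is at (177,169). Next I need the stand's pose.

```bash
cat >> h.py <<'E'
def cloud(c):
    z=c["range_z"]; v,u=np.nonzero(z>0); d=z[v,u]
    P=np.stack([(u-c["cx"])/c["fx"]*d,(v-c["cy"])/c["fy"]*d,d],1)
    return (P-np.array(c["t"]))@np.array(c["R"]), c["color"][v,u].astype(int)
E
python3 - <<'E'
from h import *
for v in ("scene","side"):
    c=optics.get_image(v); P,C=cloud(c); print(v)
    b,g,rr=C.T; x,y,z=P.T
    near=(x>.35)&(x<.95)&(y>-.3)&(y<.12)
    m=near&(z>.003)&(z<.03)&(C.min(1)>150)
    print("plate",m.sum(),np.median(z[m]),cv2.minAreaRect(P[m][:,:2].astype(np.float32)))
    for a,bb in ((.03,.08),(.08,.13),(.13,.18),(.24,.29),(.29,.34),(.335,.36)):
        m=(x>.66)&(x<.80)&(y>-.16)&(y<0)&(z>a)&(z<bb); 
        if m.sum()>5: print("col",a,m.sum(),np.percentile(P[m],[5,50,95],axis=0).round(3).tolist())
    m=near&(rr>150)&(g<70)&(b<70); 
    for nm,mm in (("red low",m&(z<.15)),("red hi",m&(z>.15)),("yellow",near&(rr>150)&(g>120)&(b<70)&(z>.12)),("orange",near&(rr>150)&(g>70)&(g<150)&(b<80)&(z>.08)&(x<.65))):
        if mm.sum(): print(nm,mm.sum(),np.percentile(P[mm],[3,50,97],axis=0).round(3).tolist())
    m=(x>.4)&(x<.66)&(y>-.2)&(y<.05)&(z>.145)&(z<.175)
    if m.sum()>5: print("loupe",m.sum(),cv2.minEnclosingCircle(P[m][:,:2].astype(np.float32)),np.percentile(P[m],[3,50,97],axis=0).round(3).tolist())
    m=(x>.4)&(x<.66)&(y>-.2)&(y<.05)&(z>.10)&(z<.12)
    if m.sum()>5: print("knob",m.sum(),cv2.minEnclosingCircle(P[m][:,:2].astype(np.float32)),np.percentile(P[m],[3,50,97],axis=0).round(3).tolist())
    cv2.imwrite(f"pics/{v}1.png",cv2.resize(c["color"][110:300,130:340],None,fx=3,fy=3,interpolation=cv2.INTER_CUBIC))
c=optics.get_image("wrist"); cv2.imwrite("pics/w1.png",c["color"]); print(c["fx"])
E
```

```text
scene
plate 5663 0.015611148368389173 ((0.627064049243927, -0.09085194766521454), (0.25295472145080566, 0.4364428222179413), 89.30142974853516)
col 0.03 257 [[0.7, -0.083, 0.032], [0.717, -0.059, 0.036], [0.732, -0.036, 0.058]]
col 0.24 423 [[0.709, -0.105, 0.242], [0.758, -0.03, 0.248], [0.773, -0.008, 0.283]]
col 0.29 588 [[0.696, -0.115, 0.295], [0.715, -0.03, 0.323], [0.759, -0.003, 0.338]]
col 0.335 1348 [[0.694, -0.072, 0.34], [0.731, -0.045, 0.351], [0.764, -0.005, 0.353]]
red low 36 [[0.499, -0.183, 0.115], [0.508, -0.172, 0.124], [0.512, -0.162, 0.13]]
red hi 31 [[0.763, -0.038, 0.238], [0.774, -0.03, 0.242], [0.775, -0.016, 0.246]]
yellow 110 [[0.737, -0.076, 0.199], [0.747, -0.062, 0.201], [0.757, -0.05, 0.204]]
orange 24 [[0.494, -0.179, 0.124], [0.5, -0.172, 0.129], [0.506, -0.163, 0.131]]
loupe 295 ((0.5431686639785767, -0.020981159061193466), 0.04968230798840523) [[0.499, -0.065, 0.162], [0.529, -0.041, 0.165], [0.586, -0.006, 0.172]]
knob 384 ((0.5326828956604004, -0.09099989384412766), 0.09442002326250076) [[0.486, -0.172, 0.103], [0.522, -0.089, 0.117], [0.591, -0.0
[... 615 characters left out ...]
0.337], [0.727, -0.052, 0.349], [0.766, -0.007, 0.352]]
red low 86 [[0.497, -0.182, 0.114], [0.508, -0.175, 0.124], [0.514, -0.164, 0.129]]
red hi 135 [[0.756, -0.041, 0.237], [0.771, -0.027, 0.242], [0.777, -0.007, 0.244]]
yellow 331 [[0.738, -0.08, 0.194], [0.758, -0.065, 0.2], [0.777, -0.046, 0.203]]
orange 17 [[0.492, -0.116, 0.119], [0.509, -0.05, 0.127], [0.52, -0.043, 0.131]]
loupe 1115 ((0.5712498426437378, -0.026645854115486145), 0.07843723893165588) [[0.501, -0.066, 0.155], [0.553, -0.027, 0.164], [0.629, 0.025, 0.17]]
knob 1088 ((0.5307320356369019, -0.09264212846755981), 0.09544850885868073) [[0.489, -0.172, 0.102], [0.56, -0.078, 0.115], [0.598, -0.019, 0.118]]
297.3186396354542
```

View pics/side1.png

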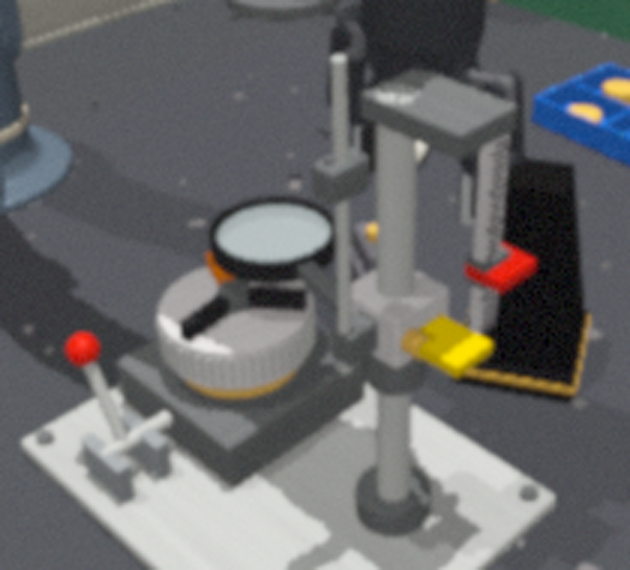

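Side crop: the red ball is at (82,348), the loupe sits left of the knob centre, and the carriage and pointer (450,345) are about 41 mm below the flag (500,265). I take stand yaw as 0, column at (0.710,-0.058) and knob at (0.540,-0.058). The lens is at about (0.545,-0.02). I'll push it from the +y side.

>>> servo_tool(
  slide=[
    [40,0,0],
    [25,-45,0],
    [20,-45,0],
    [0,-40,0],
    [0,0,0],
  ],
  turn=[0,0,0,0,0],
  grip=0,
)

```text
clock: 1.88
position: [0.5427, 0.0855, 0.4051]
tcp_rot: [-3.141, 0.0, 1.573]
force: [0.6, 0.5, 0.5]
grip_width: 0.0002
finger_force: 0.0
```

Run:
```python
from h import *
st()
for v in ("scene","side"):
    c=optics.get_image(v); P,C=cloud(c); x,y,z=P.T; print(v)
    m=(x>.4)&(x<.62)&(y>-.14)&(y<.05)&(z>.15)&(z<.178); print("loupe",m.sum(),cv2.minEnclosingCircle(P[m][:,:2].astype(np.float32)),np.percentile(P[m],[1,50,99],axis=0).round(3).tolist())
    m=(x>.62)&(x<.74)&(y>-.16)&(y<-.0)&(z>.22)&(z<.335)&(abs(x-.71)+abs(y+.058)>.03)&(x<.69)
    if m.sum()>4: print("rod",m.sum(),np.percentile(P[m],[3,50,97],axis=0).round(3).tolist())
c=optics.get_image("scene"); cv2.imwrite("pics/s2.png",cv2.resize(c["color"][130:300,130:350],None,fx=3,fy=3,interpolation=cv2.INTER_CUBIC))
```

```text
{'clock': 1.875, 'q': [-0.157, 0.267, -0.093, 1.83, 0.028, 1.046, -0.259], 'position': [0.543, 0.086, 0.405], 'tcp_rot': [-3.141, 0.0, 1.573], 'force': [0.64, 0.464, 0.473], 'grip_width': 0.0}
scene
loupe 834 ((0.5416988730430603, -0.01750657521188259), 0.05052788555622101) [[0.496, -0.065, 0.157], [0.532, -0.006, 0.165], [0.589, 0.029, 0.172]]
side
loupe 1060 ((0.558394730091095, -0.02304544858634472), 0.0646146684885025) [[0.499, -0.067, 0.153], [0.551, -0.024, 0.164], [0.616, 0.028, 0.17]]
```

View pics/s2.png

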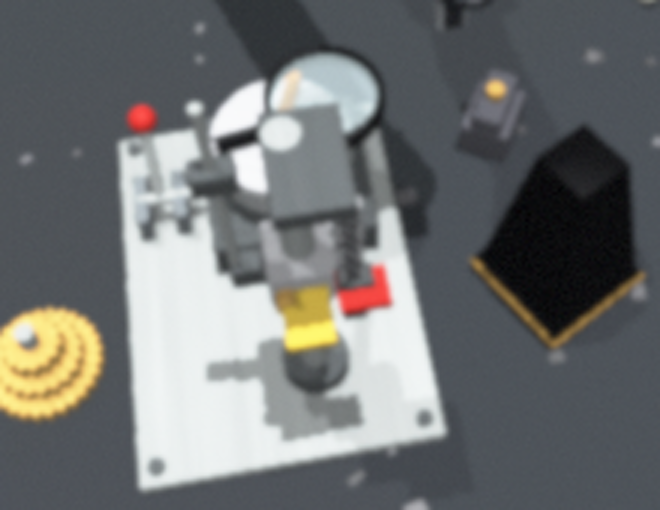

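The scene crop shows the lens at (325,95), half over the knob, and an extra rod and clamp left of the column at (205,175). I'll locate those before sweeping.

Run:
```python
from h import *
for v in ("scene","side"):
    c=optics.get_image(v); P,C=cloud(c); x,y,z=P.T; print(v)
    for a in np.arange(.18,.46,.02):
        m=(x>.56)&(x<.80)&(y>-.25)&(y<-.075)&(z>a)&(z<a+.02)
        if m.sum()>4: print("rod",round(a,2),m.sum(),np.percentile(P[m],[3,50,97],axis=0).round(3).tolist())
```

```text
scene
rod 0.18 51 [[0.713, -0.109, 0.185], [0.715, -0.093, 0.195], [0.773, -0.076, 0.2]]
rod 0.2 249 [[0.687, -0.107, 0.2], [0.713, -0.083, 0.21], [0.759, -0.075, 0.218]]
rod 0.22 20 [[0.707, -0.108, 0.221], [0.709, -0.104, 0.231], [0.711, -0.101, 0.24]]
rod 0.24 19 [[0.707, -0.108, 0.242], [0.709, -0.104, 0.251], [0.711, -0.101, 0.259]]
rod 0.26 24 [[0.707, -0.108, 0.261], [0.709, -0.105, 0.27], [0.71, -0.101, 0.279]]
rod 0.28 22 [[0.708, -0.108, 0.281], [0.709, -0.105, 0.29], [0.711, -0.101, 0.3]]
rod 0.3 58 [[0.711, -0.118, 0.308], [0.715, -0.104, 0.314], [0.716, -0.091, 0.319]]
rod 0.32 161 [[0.7, -0.118, 0.321], [0.71, -0.104, 0.328], [0.715, -0.09, 0.336]]
rod 0.34 32 [[0.707, -0.108, 0.34], [0.709, -0.104, 0.351], [0.711, -0.101, 0.359]]
rod 0.36 33 [[0.706, -0.108, 0.361], [0.71, -0.104, 0.37], [0.711, -0.101, 0.379]]
rod 0.38 26 [[0.703, -0.108, 0.381], [0.708, -0.105, 0.386], [0.71, -0.101, 0.389]]
side
rod 0.18 244 [[0.705, -0.109, 0.182], [0.724, -0.084, 0.194], [0.773, -0.076, 0.2]]
rod 0.2 324 [[0.694, -0.109, 0.201], [0.716, -0.084, 0.208], [0.749, -0.076, 0.217]]
rod 0.22 37 [[0.707, -0.109, 0.22], [0.711, -0.107, 0.23], [0.713, -0.103, 0.24]]
rod 0.24 39 [[0.706, -0.109, 0.242], [0.711, -0.107, 0.251], [0.713, -0.103, 0.259]]
rod 0.26 49 [[0.706, -0.109, 0.261], [0.711, -0.107, 0.269], [0.713, -0.103, 0.28]]
rod 0.28 48 [[0.707, -0.108, 0.281], [0.711, -0.107, 0.29], [0.713, -0.102, 0.298]]
rod 0.3 132 [[0.703, -0.12, 0.305], [0.716, -0.111, 0.313], [0.718, -0.093, 0.319]]
rod 0.32 168 [[0.701, -0.119, 0.321], [0.712, -0.108, 0.326], [0.718, -0.092, 0.338]]
rod 0.34 55 [[0.707, -0.108, 0.341], [0.711, -0.107, 0.35], [0.713, -0.103, 0.359]]
rod 0.36 58 [[0.708, -0.109, 0.361], [0.711, -0.107, 0.37], [0.713, -0.102, 0.379]]
rod 0.38 28 [[0.705, -0.108, 0.38], [0.711, -0.105, 0.385], [0.713, -0.101, 0.386]]
```

>>> servo_tool(
  slide=[
    [0,0,45],
    [0,0,44],
    [0,0,0],
  ],
  turn=[0,0,0],
)

```text
clock: 2.5
position: [0.5445, 0.0845, 0.3126]
tcp_rot: [-3.134, 0.002, 1.57]
force: [0.3, 0.2, 0.4]
grip_width: 0.0003
finger_force: 0.0
```

>>> servo_tool(
  slide=[
    [-25,7,0],
    [-25,-3,0],
    [-25,-8,0],
    [-28,-8,0],
    [-28,-5,0],
  ],
  turn=[0,0,0,0,0],
)

```text
clock: 3.12
position: [0.5291, -0.0466, 0.3181]
tcp_rot: [3.137, -0.0, 1.571]
force: [0.0, 0.8, 0.2]
grip_width: -0.0001
finger_force: 0.3
```

>>> servo_tool(
  slide=[
    [-26,3,0],
    [-26,7,0],
    [-26,11,0],
    [-22,13,0],
    [-20,15,0],
  ],
  turn=[0,0,0,0,0],
)

```text
clock: 3.75
position: [0.5785, -0.1668, 0.318]
tcp_rot: [3.138, -0.0, 1.57]
force: [0.6, 1.7, 0.4]
grip_width: 0.0
finger_force: 0.6
```

```bash
cat >> h.py <<'E'
def loupe():
    for v in ("scene","side"):
        c=optics.get_image(v); P,C=cloud(c); x,y,z=P.T
        m=(x>.4)&(x<.78)&(y>-.31)&(y<.05)&(z>.15)&(z<.178)&(np.hypot(x-.71,y+.058)>.115)&(np.hypot(x-.71,y+.058)<.23)
        ce,_=cv2.minEnclosingCircle(P[m][:,:2].astype(np.float32)); print("loupe",m.sum(),ce,_,"ang",np.arctan2(-(ce[1]+.058),.71-ce[0]))
E
python3 - <<'E'
from h import *
st(); loupe()
E
```

```text
{'clock': 3.75, 'q': [0.219, 0.436, -0.01, 1.803, 0.004, 0.899, 0.206], 'position': [0.578, -0.167, 0.318], 'tcp_rot': [3.138, -0.0, 1.57], 'force': [0.556, 1.651, 0.369], 'grip_width': 0.0}
loupe 1458 (0.6185716986656189, -0.19899830222129822) 0.06301475316286087 ang 0.9955217331286269
loupe 2060 (0.6267125010490417, -0.20985792577266693) 0.06026540324091911 ang 1.0691387525201712
```

>>> servo_tool(
  slide=[
    [-18,18,0],
    [-17,20,0],
    [-14,20,0],
    [-10,16,0],
    [0,0,0],
  ],
  turn=[0,0,0,0,0],
)

```text
clock: 4.47
position: [0.6517, -0.225, 0.3167]
tcp_rot: [3.14, 0.0, 1.571]
force: [0.1, 0.8, 0.6]
grip_width: 0.0001
finger_force: 0.0
```

Run:
```python
from h import *
st(); loupe()
```

```text
{'clock': 4.475, 'q': [0.269, 0.567, 0.004, 1.584, -0.003, 0.989, 0.273], 'position': [0.652, -0.225, 0.317], 'tcp_rot': [3.14, 0.0, 1.571], 'force': [0.14, 0.839, 0.617], 'grip_width': 0.0}
loupe 1733 (0.7063071131706238, -0.2251405119895935) 0.06261488050222397 ang 1.5487054163026455
loupe 2598 (0.7069151401519775, -0.2308451235294342) 0.06398369371891022 ang 1.5529506838125662
```

The loupe is at about 1.55 rad. I'll back off along -x and up, then measure the knob.

>>> servo_tool(
  slide=[
    [-5,-30,0],
    [0,-40,-30],
    [0,-30,-40],
    [0,0,0],
  ],
  turn=[0,0,0,0],
)

```text
clock: 5.08
position: [0.5493, -0.2302, 0.39]
tcp_rot: [3.136, 0.002, 1.569]
force: [-0.0, -0.4, -0.2]
grip_width: -0.0001
finger_force: 0.0
```

```bash
cat >> h.py <<'E'
def knob(cx=.54,cy=-.058):
    for v in ("scene","side"):
        c=optics.get_image(v); P,C=cloud(c); b,g,rr=C.T; x,y,z=P.T; rad=np.hypot(x-cx,y-cy)
        m=(rad<.075)&(z>.1)&(z<.12); ce=cv2.minEnclosingCircle(P[m][:,:2].astype(np.float32))
        print(v,"knob",m.sum(),ce,"zmed",np.median(z[m]))
        rib=(rad<.062)&(rad>.012)&(z>.105)&(z<.14)
        for n,mm in (("orange",rib&(rr>120)&(rr>b+60)),("black",rib&(C.max(1)<75))):
            a=np.degrees(np.arctan2(y[mm]-cy,x[mm]-cx)); h,_=np.histogram(a,36,(-180,180)); print(n,mm.sum(),{int(_[i]+5):int(h[i]) for i in range(36) if h[i]>2})
def marks():
    c=optics.get_image("side"); P,C=cloud(c); b,g,rr=C.T; x,y,z=P.T; n=(x>.7)&(x<.82)&(y>-.12)&(y<.03)&(z>.12)
    for k,m in (("flag",n&(rr>150)&(g<70)&(b<70)),("ptr",n&(rr>150)&(g>120)&(b<70))): print(k,m.sum(),np.percentile(P[m],[5,50,80,95],axis=0).round(4).tolist())
E
python3 - <<'E'
from h import *
knob(); marks()
c=optics.get_image("scene"); cv2.imwrite("pics/s3.png",cv2.resize(c["color"][110:300,120:350],None,fx=3,fy=3,interpolation=cv2.INTER_CUBIC))
E
```

```text
scene knob 537 ((0.5375034809112549, -0.05730048567056656), 0.06172081083059311) zmed 0.11672404590268891
orange 60 {155: 31, 165: 22, 175: 5}
black 45 {-85: 32, -75: 13}
side knob 1168 ((0.5408934950828552, -0.058260828256607056), 0.0614984892308712) zmed 0.11509821007772428
orange 62 {145: 5, 155: 25, 165: 31}
black 178 {-85: 19, -75: 61, -65: 8, 25: 22, 35: 66}
flag 135 [[0.7584, -0.0403, 0.2373], [0.7698, -0.0272, 0.2423], [0.776, -0.0145, 0.2431], [0.777, -0.0079, 0.2437]]
ptr 336 [[0.7384, -0.0795, 0.1948], [0.7577, -0.0656, 0.1996], [0.7712, -0.0533, 0.2004], [0.7762, -0.0467, 0.2021]]
```

View pics/s3.png

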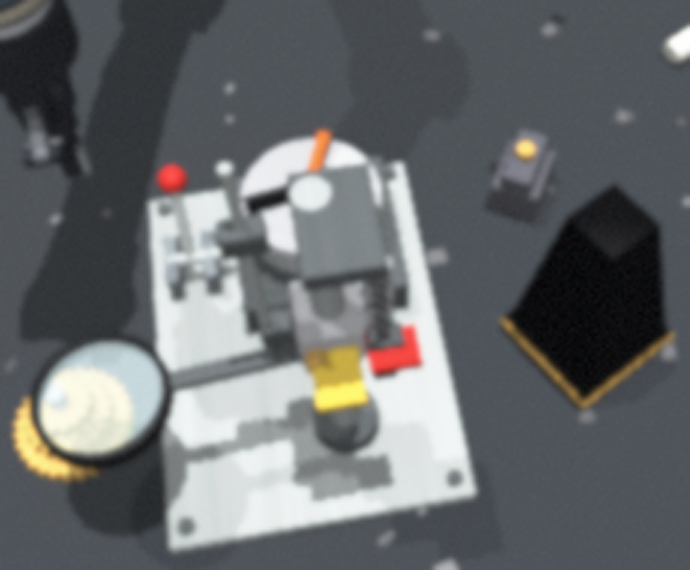

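The scene crop shows the loupe clear over the gears (100,400), the orange rib at about 160° and a black rib at about -80°. The knob centre is (0.5395,-0.058), and the gap to close is about 42.5 mm, or about 1.42 turns clockwise.

>>> servo_tool(
  slide=[
    [54,-15,0],
    [54,-14,20],
    [52,-14,20],
    [0,0,30],
    [0,0,20],
  ],
  turn=[0,0,0,0,0],
)

```text
clock: 5.9
position: [0.5077, -0.0684, 0.2934]
tcp_rot: [-3.138, -0.001, 1.574]
force: [0.3, -0.9, 0.2]
grip_width: 0.0002
finger_force: 0.0
```

>>> servo_tool(
  slide=[
    [0,0,8],
    [0,0,6],
    [0,0,0],
  ],
  turn=[0,0,0],
)

```text
clock: 6.28
position: [0.5078, -0.0701, 0.2823]
tcp_rot: [-3.139, 0.0, 1.571]
force: [-4.6, -0.9, 10.4]
grip_width: 0.0003
finger_force: 5.5
```

```bash
cat > path.py <<'E'
import numpy as np,sys,json
x,y,step,n=map(float,sys.argv[1:5]); ramp=len(sys.argv)>5
cx,cy=539.5,-58.; a=np.degrees(np.arctan2(y-cy,x-cx)); p=np.array([x,y])
st=[step]*int(n)
if ramp: st[:2]=[step/3,step*2/3]
o=[]
for s in st:
    a-=s; q=np.array([cx+36*np.cos(np.radians(a)),cy+36*np.sin(np.radians(a))]); d=np.round((q-p)*2)/2; p=p+d; o.append([float(d[1]),float(d[0]),0])
for i in range(0,len(o),5): print(o[i:i+5])
print(p,a)
E
python3 path.py 508 -70 12 30 r
```

```text
[[1.5, -3.0, 0], [5.0, -1.0, 0], [7.5, -0.5, 0], [7.5, 1.5, 0], [7.0, 2.5, 0]]
[[6.0, 4.0, 0], [5.5, 5.5, 0], [4.0, 6.0, 0], [3.0, 7.5, 0], [1.0, 7.0, 0]]
[[-0.5, 7.5, 0], [-2.0, 7.5, 0], [-3.5, 6.5, 0], [-4.5, 6.0, 0], [-6.0, 4.5, 0]]
[[-6.5, 3.5, 0], [-7.5, 2.0, 0], [-7.5, 0.5, 0], [-7.5, -1.5, 0], [-7.0, -2.5, 0]]
[[-6.0, -4.0, 0], [-5.5, -5.5, 0], [-4.0, -6.0, 0], [-3.0, -7.5, 0], [-1.0, -7.0, 0]]
[[0.5, -7.5, 0], [2.0, -7.5, 0], [3.5, -6.5, 0], [4.5, -6.0, 0], [6.0, -4.5, 0]]
[509.5 -77.5] -507.14554196042167
```

>>> servo_tool(
  slide=[
    [1.5,-3,1],
    [5,-1,0],
    [7.5,-0.5,0],
    [7.5,1.5,0],
    [7,2.5,0],
  ],
  turn=[0,0,0,0,0],
)

```text
clock: 6.9
position: [0.5085, -0.0437, 0.2826]
tcp_rot: [3.138, 0.003, 1.568]
force: [-2.3, -5.6, 11.1]
grip_width: -0.0004
finger_force: 7.5
```

Run:
```python
from h import *
st(); marks()
```

```text
{'clock': 6.9, 'q': [0.06, 0.354, -0.071, 2.039, 0.041, 0.746, -0.039], 'position': [0.509, -0.044, 0.283], 'tcp_rot': [3.138, 0.003, 1.568], 'force': [-2.274, -5.551, 11.127], 'grip_width': -0.0}
flag 134 [[0.758, -0.0402, 0.2374], [0.7706, -0.0267, 0.2422], [0.7759, -0.0145, 0.2431], [0.7769, -0.0075, 0.2438]]
ptr 337 [[0.7383, -0.0791, 0.1979], [0.7577, -0.0656, 0.2029], [0.7713, -0.0534, 0.2037], [0.7761, -0.0472, 0.2051]]
```

The carriage is driving, up 3.3 mm so far. Continuing.

>>> servo_tool(
  slide=[
    [6,4,1],
    [5.5,5.5,0],
    [4,6,0],
    [3,7.5,0],
    [1,7,0],
  ],
  turn=[0,0,0,0,0],
)

```text
clock: 7.58
position: [0.5377, -0.023, 0.2814]
tcp_rot: [-3.141, 0.001, 1.569]
force: [-6.3, -2.1, 13.0]
grip_width: -0.0002
finger_force: 8.2
```

>>> servo_tool(
  slide=[
    [-0.5,7.5,0],
    [-2,7.5,0],
    [-3.5,6.5,0],
    [-4.5,6,0],
    [-6,4.5,0],
  ],
  turn=[0,0,0,0,0],
)

```text
clock: 8.2
position: [0.5706, -0.0378, 0.2819]
tcp_rot: [3.139, -0.001, 1.571]
force: [-3.2, 1.4, 12.1]
grip_width: -0.0003
finger_force: 5.9
```

>>> servo_tool(
  slide=[
    [-6.5,3.5,0],
    [-7.5,2,0],
    [-7.5,0.5,0],
    [-7.5,-1.5,0],
    [-7,-2.5,0],
  ],
  turn=[0,0,0,0,0],
)

```text
clock: 8.82
position: [0.5737, -0.0724, 0.2825]
tcp_rot: [3.134, -0.003, 1.572]
force: [0.0, 5.4, 10.4]
grip_width: -0.0001
finger_force: 7.2
```

Run:
```python
from h import *
st(); marks()
```

```text
{'clock': 8.825, 'q': [0.104, 0.447, -0.065, 1.886, 0.034, 0.802, 0.022], 'position': [0.574, -0.072, 0.282], 'tcp_rot': [3.134, -0.003, 1.572], 'force': [0.043, 5.354, 10.367], 'grip_width': -0.0}
flag 137 [[0.7579, -0.0399, 0.2372], [0.7706, -0.0276, 0.2423], [0.7759, -0.0141, 0.2431], [0.777, -0.0081, 0.2437]]
ptr 337 [[0.7381, -0.0794, 0.212], [0.7578, -0.0661, 0.217], [0.7712, -0.0538, 0.2178], [0.776, -0.0473, 0.2194]]
```

>>> servo_tool(
  slide=[
    [-6,-4,1],
    [-5.5,-5.5,0],
    [-4,-6,0],
    [-3,-7.5,0],
    [-1,-7,0],
  ],
  turn=[0,0,0,0,0],
)

```text
clock: 9.5
position: [0.5453, -0.0937, 0.2825]
tcp_rot: [3.128, -0.0, 1.571]
force: [5.0, 0.9, 9.7]
grip_width: 0.0001
finger_force: 8.2
```

>>> servo_tool(
  slide=[
    [0.5,-7.5,0],
    [2,-7.5,0],
    [3.5,-6.5,0],
    [4.5,-6,0],
    [6,-4.5,0],
  ],
  turn=[0,0,0,0,0],
)

```text
clock: 10.12
position: [0.5126, -0.0792, 0.2821]
tcp_rot: [3.13, 0.003, 1.569]
force: [2.2, -4.7, 11.1]
grip_width: -0.0002
finger_force: 7.9
```

```bash
python3 path.py 509.5 -77.5 12 20
python3 - <<'E'
from h import *
st(); marks()
E
```

```text
[[6.5, -3.5, 0], [7.5, -2.0, 0], [7.5, -0.5, 0], [7.5, 1.0, 0], [7.0, 3.0, 0]]
[[6.0, 4.0, 0], [5.5, 5.5, 0], [4.0, 6.0, 0], [3.0, 7.0, 0], [1.0, 7.5, 0]]
[[-0.5, 7.5, 0], [-2.0, 7.5, 0], [-3.5, 6.5, 0], [-4.5, 6.0, 0], [-6.0, 4.5, 0]]
[[-6.5, 3.5, 0], [-7.5, 2.0, 0], [-7.5, 0.5, 0], [-7.5, -1.0, 0], [-7.0, -3.0, 0]]
[571.5 -74.5] -386.97613244420336
{'clock': 10.125, 'q': [0.125, 0.365, -0.066, 2.024, 0.038, 0.742, 0.034], 'position': [0.513, -0.079, 0.282], 'tcp_rot': [3.13, 0.003, 1.569], 'force': [2.168, -4.74, 11.108], 'grip_width': -0.0}
flag 138 [[0.7578, -0.0401, 0.2368], [0.7704, -0.0274, 0.2423], [0.7762, -0.0154, 0.2431], [0.777, -0.0076, 0.2439]]
ptr 335 [[0.7385, -0.0796, 0.2213], [0.7582, -0.0663, 0.2268], [0.771, -0.0542, 0.2276], [0.776, -0.0478, 0.2291]]
```

>>> servo_tool(
  slide=[
    [6.5,-3.5,1],
    [7.5,-2,0],
    [7.5,-0.5,0],
    [7.5,1,0],
    [7,3,0],
  ],
  turn=[0,0,0,0,0],
)

```text
clock: 10.8
position: [0.5091, -0.0458, 0.2805]
tcp_rot: [3.136, 0.006, 1.566]
force: [-3.7, -10.1, 14.6]
grip_width: -0.0001
finger_force: 11.5
```

>>> servo_tool(
  slide=[
    [6,4,0],
    [5.5,5.5,0],
    [4,6,0],
    [3,7,0],
    [1,7.5,0],
  ],
  turn=[0,0,0,0,0],
)

```text
clock: 11.42
position: [0.5376, -0.0234, 0.2801]
tcp_rot: [-3.141, 0.002, 1.569]
force: [-7.8, -2.8, 18.0]
grip_width: 0.0002
finger_force: 11.4
```

Run:
```python
from h import *
st(); marks()
```

```text
{'clock': 11.425, 'q': [0.027, 0.397, -0.078, 1.978, 0.046, 0.77, -0.081], 'position': [0.538, -0.023, 0.28], 'tcp_rot': [-3.141, 0.002, 1.569], 'force': [-7.788, -2.806, 17.981], 'grip_width': 0.0}
flag 136 [[0.7574, -0.0401, 0.2377], [0.7702, -0.0275, 0.2423], [0.7764, -0.0149, 0.2431], [0.7771, -0.0084, 0.2441]]
ptr 348 [[0.7382, -0.0796, 0.2322], [0.7587, -0.0657, 0.2379], [0.7721, -0.0537, 0.2387], [0.7761, -0.0471, 0.2402]]
```

About 4.4 mm remains, or 53°.

>>> servo_tool(
  slide=[
    [-0.5,7.5,0],
    [-2,7.5,0],
    [-3.5,6.5,0],
    [-4,5,0],
    [0,0,0],
  ],
  turn=[0,0,0,0,0],
)

```text
clock: 12.1
position: [0.5654, -0.0322, 0.2805]
tcp_rot: [3.138, -0.0, 1.57]
force: [-2.2, 0.3, 15.8]
grip_width: -0.0001
finger_force: 7.7
```

Run:
```python
from h import *
st(); marks()
```

```text
{'clock': 12.1, 'q': [0.041, 0.434, -0.075, 1.914, 0.044, 0.791, -0.059], 'position': [0.565, -0.032, 0.281], 'tcp_rot': [3.138, -0.0, 1.57], 'force': [-2.248, 0.255, 15.788], 'grip_width': -0.0}
flag 119 [[0.7611, -0.0398, 0.2388], [0.7713, -0.0249, 0.2425], [0.7761, -0.0135, 0.2431], [0.7772, -0.0075, 0.2437]]
ptr 349 [[0.7385, -0.0797, 0.2358], [0.7586, -0.0663, 0.2415], [0.7719, -0.0536, 0.2423], [0.7763, -0.048, 0.2438]]
```

The pointer is within 1 mm of level. I'll lift off and move behind the red ball.

>>> servo_tool(
  slide=[
    [0,0,-20],
    [0,0,-45],
    [-50,-40,0],
    [-50,-40,0],
    [-41,-37,0],
  ],
  turn=[0,0,0,0,0],
)

```text
clock: 12.78
position: [0.4478, -0.1724, 0.3432]
tcp_rot: [3.14, 0.001, 1.57]
force: [0.6, -0.5, 0.0]
grip_width: -0.0002
finger_force: 0.0
```

>>> servo_tool(
  slide=[
    [0,0,0],
    [0,0,35],
    [0,0,31],
    [0,0,0],
  ],
  turn=[0,0,0,0],
)

```text
clock: 13.28
position: [0.449, -0.1696, 0.2751]
tcp_rot: [-3.138, -0.002, 1.572]
force: [0.6, 1.1, 1.6]
grip_width: -0.0
finger_force: 0.0
```

```bash
cat >> h.py <<'E'
def ball():
    c=optics.get_image("side"); P,C=cloud(c); b,g,rr=C.T; x,y,z=P.T
    m=(x<.65)&(x>.4)&(y<-.13)&(y>-.22)&(z>.07)&(rr>150)&(g<70)&(b<70)
    print("ball",m.sum(),np.percentile(P[m],[5,50,95],axis=0).round(3).tolist())
E
python3 - <<'E'
from h import *
st(); marks(); ball()
E
```

```text
{'clock': 13.275, 'q': [0.291, 0.324, -0.021, 2.112, 0.009, 0.71, 0.265], 'position': [0.449, -0.17, 0.275], 'tcp_rot': [-3.138, -0.002, 1.572], 'force': [0.61, 1.056, 1.589], 'grip_width': -0.0}
flag 122 [[0.7614, -0.0399, 0.239], [0.7711, -0.0244, 0.2424], [0.7762, -0.0135, 0.2431], [0.7771, -0.0076, 0.2438]]
ptr 350 [[0.738, -0.0795, 0.2356], [0.7579, -0.0662, 0.2414], [0.7716, -0.0542, 0.2421], [0.7762, -0.048, 0.2439]]
ball 78 [[0.499, -0.182, 0.115], [0.509, -0.176, 0.123], [0.513, -0.166, 0.129]]
```

>>> servo_tool(
  slide=[
    [-2,20,0],
    [0,20,0],
    [0,20,0],
    [0,20,0],
    [0,15,0],
  ],
  turn=[0,0,0,0,0],
)

```text
clock: 14.0
position: [0.5442, -0.1725, 0.2774]
tcp_rot: [-3.14, -0.0, 1.571]
force: [-3.4, -0.3, -2.5]
grip_width: 0.0
finger_force: 1.8
```

>>> servo_tool(
  slide=[
    [0,5,0],
    [0,4,0],
    [0,0,0],
  ],
  turn=[0,0,0],
)

```text
clock: 14.38
position: [0.5513, -0.1726, 0.2763]
tcp_rot: [-3.136, -0.001, 1.57]
force: [-7.0, 0.7, 0.8]
grip_width: 0.0002
finger_force: 3.4
```

Run:
```python
from h import *
st(); marks(); ball()
```

```text
{'clock': 14.375, 'q': [0.244, 0.455, -0.017, 1.89, 0.011, 0.802, 0.22], 'position': [0.551, -0.173, 0.276], 'tcp_rot': [-3.136, -0.001, 1.57], 'force': [-6.982, 0.688, 0.776], 'grip_width': 0.0}
flag 121 [[0.7615, -0.0398, 0.2382], [0.7714, -0.0248, 0.2424], [0.7761, -0.0135, 0.243], [0.7771, -0.0079, 0.2436]]
ptr 348 [[0.7384, -0.0796, 0.2355], [0.7583, -0.0663, 0.2409], [0.7716, -0.0536, 0.2417], [0.7761, -0.0477, 0.2431]]
ball 73 [[0.574, -0.183, 0.114], [0.582, -0.177, 0.121], [0.587, -0.171, 0.127]]
```

The lever is over at about 0.97 rad, with the force rising against the stop. Backing off.

>>> servo_tool(
  slide=[
    [0,-40,0],
    [0,-40,-10],
    [0,0,-50],
    [0,0,-40],
    [0,0,0],
  ],
  turn=[0,0,0,0,0],
)

```text
clock: 15.1
position: [0.4744, -0.1728, 0.3813]
tcp_rot: [3.13, 0.003, 1.571]
force: [0.2, -0.6, -1.5]
grip_width: 0.0005
finger_force: 0.0
```

Run:
```python
from h import *
st(); marks(); ball(); loupe(); knob()
c=optics.get_image("side"); cv2.imwrite("pics/end.png",cv2.resize(c["color"][110:370,110:360],None,fx=2.2,fy=2.2))
```

```text
{'clock': 15.1, 'q': [0.282, 0.214, -0.019, 1.961, 0.004, 0.955, 0.261], 'position': [0.474, -0.173, 0.381], 'tcp_rot': [3.13, 0.003, 1.571], 'force': [0.197, -0.612, -1.499], 'grip_width': 0.001}
flag 123 [[0.7617, -0.0402, 0.2383], [0.7713, -0.0248, 0.2425], [0.7762, -0.0135, 0.2432], [0.777, -0.0077, 0.2438]]
ptr 346 [[0.7386, -0.0798, 0.2354], [0.7578, -0.0664, 0.241], [0.7715, -0.0541, 0.2417], [0.7761, -0.0475, 0.2432]]
ball 91 [[0.572, -0.183, 0.113], [0.582, -0.177, 0.122], [0.587, -0.168, 0.127]]
loupe 1742 (0.7177690267562866, -0.22564871609210968) 0.05316039174795151 ang 1.6171043019996216
loupe 2490 (0.7202907204627991, -0.22583483159542084) 0.053528059273958206 ang 1.6320342323551857
scene knob 538 ((0.5376688838005066, -0.057239606976509094), 0.06164293736219406) zmed 0.11649375421966045
orange 0 {}
black 69 {-105: 27, -95: 3, 135: 32, 145: 5}
side knob 1167 ((0.5402643084526062, -0.05829373747110367), 0.061771053820848465) zmed 0.11503206184350237
orange 131 {-5: 3, 5: 44, 15: 71, 25: 12}
black 130 {-105: 41, -95: 54, -85: 4, 125: 4, 135: 24}
```

View pics/end.png

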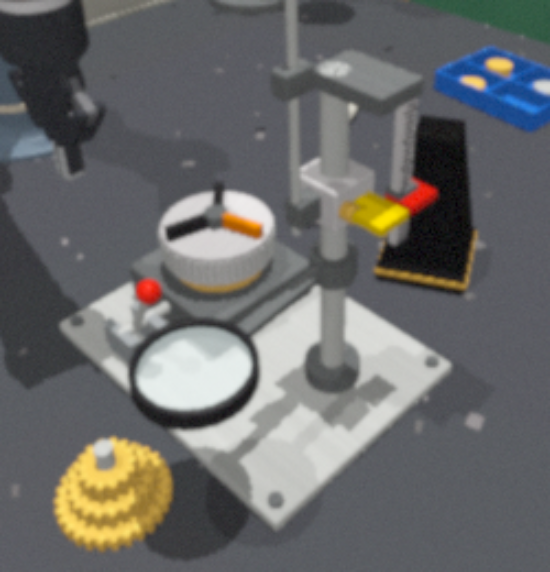

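The final view shows the pointer (375,215) beside the flag (410,198) and about 1.5 mm low. The lever is over, with the ball at (148,291), the loupe is off the knob and the knob is up.

```bash
python3 -c "
from cell import hand_in
print(hand_in())"
```

```text
the job is handed in; nothing more can be done
None
```

The job is handed in (no verdict came back): by my last camera measurements the loupe is about 1.6 rad off the knob on the side away from the metronome, the pointer is about 1.5 mm below the flag (limit 4 mm), the lever is over at about 0.96 rad, the knob is back up, and the arm is clear of everything.

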